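# Put the disc-cutter punch back in its own hole

## Robot

A 7-joint arm with a two-finger parallel gripper is mounted at the origin on the work surface. World frame = base frame: x ahead of the robot, y to its left, z up, the work surface at z = 0. Lengths are in m, angles in rad, forces in N, time in s.
With the tool pointing down it reaches from about 0.4 to 0.85 m from the base axis. Payload 4.5 kg.
Tool frame: the origin (TCP) lies where the fingers leave the gripper's body, on its centre line; the fingertips stand 64 mm ahead of it and the grasp point (between the pads) lies 45 mm ahead of it; z points along the fingers, y is the direction in which the jaws open and shut (so a half turn about z gives the same grasp; the last joint's range is limited). The gripper opens to 88 mm and grips with 3 to 60 N. Pads are 18 mm wide; open, the fingers measure 123 mm over their backs; the gripper's body (75 mm by 187 mm) begins 45 mm behind the grasp point.
Start: joints at [-1.276, 0.689, -0.195, 1.565, 0.157, 0.902, -0.215], TCP at [0.161, 0.604, 0.303] pointing down, gripper open.
Joint ranges: [-3.01, 3.01], [-0.46, 2.08], [-1.47, 1.51], [0.13, 2.56], [-1, 4.14], [0.04, 2.09], [-2.66, 2.66]. Speed limits (rad/s): [2.57, 2.57, 3.14, 3.14, 3.14, 3.14, 3.14].

## Interface

Orientations are given as a unit quaternion [x, y, z, w].
In Python, from plant import monitor, snapshot, workorder, finder gives the robot as it stands.
- The arm moves only by the tool carry_out, never from a script. Its argument "motion" is one flat list of numbers, 6 for each row, row after row: the shift along the tool's x, y, z in cm, then the turn, a rotation vector about the tool's x, y, z in rad. In form: [x, y, z, rx, ry, rz, x, y, z, rx, ry, rz, ...]. A call has 1 to 8 rows; each row shifts and turns the commanded pose from where the row before left it, along the tool's axes as they then stand; what a row does not reach is not made up. A row lasts 1/8 s, in which the tool goes at most 62.5 mm and 10.7 degrees, less where a joint would pass 70% of its speed; a pose out of reach is approached as far as the arm can. A call with a gripper value outside its range is refused whole. "hand" is the finger opening in cm, from 0 to 8.81, set as the call begins (left out, the last holds). The fingers move at their own pace and stop on an object; "grip_force" is the grip in N (left out, the last holds). Time passes only in rows, so rows that do not move let the fingers close. It gives the time, the measured TCP pose, the force and the opening at its end, in the units of the state.
- monitor.get_state(): the state, without advancing time (a new reading comes with each control period).
- snapshot(name): name is "scene" or "top" or "wrist"; returns a dict with "frame" (420x560x3 uint8, red, green, blue), "range_z" (420x560 float32, m along the optical axis (not along the pixel's ray), 0 where there is no reading), "fx", "fy", "cx", "cy" (pixels), "rvec" (rotation vector, rad) and "tvec" (3), from world to camera coordinates, as OpenCV has them; the wrist camera has in their place "hand_eye" (4x4, takes a point from camera to tool coordinates, whose origin is the TCP and whose axes are the flange's). Camera axes: x right, y down, z forward; pixel columns grow to the right and rows downward; lengths in m; the calibration is good to about 2 mm. The wrist camera is an equidistant fisheye: a pixel r from the principal point sees the ray r / f radians off the axis. A picture is of the moment at which its call begins: read the wrist's pose just before it.
- workorder.finish_job(): hands the job in, once; it reports no verdict.
Trained networks look in a picture, given as the dict that the camera call returned (one of the last four; its "shot" number tells which), for a name from the list of things; names that differ only in an ending like _2 or _b are one class to them, and where a whole thing is asked for, a point or a joint stands for the part that bears it (a point fixed in the world has none). Each returns a list of dicts, best first, with "p" (0 to 1); they miss things now and then, are a little off and sometimes report something else, mostly with a low value. They report only what shows in the picture. A call takes as long as a camera call.
- finder.masks_of(picture, thing): "pixels" (420x560 bool, what is visible of it) and "extent" ([left, top, right, bottom] in pixels, round what is visible of it).
The state is a dict: "clock": time; "q": joint angles; "qd": joint speeds; "joint_torque": joint torques, N m; "tool_pos": TCP position; "eef_rot": TCP orientation; "contact_force": force on the tool from outside, world axes, zero at the start; "moment": the same for the moment, N m; "opening": opening from 0.0 (shut) to 1.0 (fully open).
Only numpy, scipy, OpenCV 4.12 (cv2) and the standard library are available. Lean on these libraries where they do the work, as an engineer would, in place of code of your own. Each camera call takes 0.05 s, during which the arm holds its last target. There are 200 camera calls.

## Task

One of the three steel punches stands on the round rubber cutting pad. Put it back in the die plate: find the hole of the graded row that it fits closely, and gently lower it in until it stands fully home, never pressing hard on the plate or dropping it. Leave the other two punches, the bottle and the hammer where they are.

Things in the scene. Friction and masses are not known exactly. Their poses are not given: they have to be found in the camera images.
- cradle: fixed wooden cradle, 80 x 286 mm, rails 30 mm high, origin at the centre of its underside, x across, y along the row, z up. In it lies the hard steel die plate, 56 mm across, 232 mm along y, its level top 50 mm above the origin. The plate has end play and is stuck fast anywhere within 14 mm either way along y, not measured: find the hole by sliding the punch lightly along
- row_mid (a point): point of the cradle (not of the plate) on the row's centre line, level with the plate's top, axes as the cradle. Five round holes in line along y, for punches of 12, 16, 20, 24, 28 mm, have their centres at y = -84, -42, 0, +42, +84 mm from it, all shifted alike by the plate's unmeasured play of up to 14 mm
- row_floor (a point): point 32 mm below row_mid, level with the floors of the blind holes (32 mm deep; a punch fully home stands 43 mm proud). Each hole is 1.5 mm wider than its punch, with a 1 mm chamfered mouth. The plate and cradle must not be pressed or struck with 45 N or more, nor the punch dropped in from more than a few mm
- pad: round black rubber pad fixed to the bench, 90 mm across, 6 mm thick, origin at the centre of its underside; the punch to be put away stands within 15 mm of its centre
- rest: flat pale wooden rest fixed to the bench, 60 x 150 x 6 mm (long along y), origin at the centre of its underside; the two punches to be left alone stand on it, some 45 mm either side of its centre
- punch16_center (a point): centre (half-way up) of the loose plain steel punch of 16 mm diameter: an upright cylinder 75 mm tall with a 1 mm chamfer at its foot, origin 37.5 mm above its foot, z along its axis, 0.08 to 0.36 kg. Starts standing either on the pad or on the rest. Its own hole is the 16 mm one in the die plate
- punch20_center (a point): centre (half-way up) of the loose plain steel punch of 20 mm diameter: an upright cylinder 75 mm tall with a 1 mm chamfer at its foot, origin 37.5 mm above its foot, z along its axis, 0.08 to 0.36 kg. Starts standing either on the pad or on the rest. Its own hole is the 20 mm one in the die plate
- punch24_center (a point): centre (half-way up) of the loose plain steel punch of 24 mm diameter: an upright cylinder 75 mm tall with a 1 mm chamfer at its foot, origin 37.5 mm above its foot, z along its axis, 0.08 to 0.36 kg. Starts standing either on the pad or on the rest. Its own hole is the 24 mm one in the die plate
- bottle_center (a point): centre (half-way up) of a small loose amber bottle with a black cap, 52 mm across, 100 mm tall, standing; leave alone
- hammer: loose hammer lying on the bench, 240 mm long; leave alone

How it is judged:
By the outcome, as a careful person would: the job done as asked, in the order asked, and still so for the second after the job is handed in, with the robot touching nothing.
It also fails if it takes over 48 s, if anything falls off the work surface, if the arm or the gripper's body presses on something with over 40 N, if the wrist force passes 120 N, or if a joint passes its speed limit or range.

## Working session

There is one attempt and no reset: what is moved stays moved. The work goes in short steps, Python scripts to look and compute and a tool call to move; the robot and the scene stay as the last step left them, time stands still between calls to the robot, and variables do not carry over. Pictures are saved under pics/ and viewed, about 8 in all and at most 12, crops included, and the job is handed in when it is done.

Besides the shell and the picture viewer there is one more tool, called after "Request:" by a JSON object that holds its "method" and its "body", one argument or row to a line. carry_out: Moves the arm, as the interface text tells. Its arguments: {"type":"object","properties":{"motion":{"type":"array"},"hand":{"type":"number"},"grip_force":{"type":"number"}},"required":["motion"]}

```bash
mkdir -p pics; ls; cat > h.py <<'E'
import numpy as np, cv2
from scipy.spatial.transform import Rotation as R
from plant import monitor, snapshot, workorder, finder
def cloud(s):
    h,w=s['range_z'].shape; v,u=np.mgrid[:h,:w]; z=s['range_z']
    P=np.stack([(u-s['cx'])/s['fx']*z,(v-s['cy'])/s['fy']*z,z],-1)
    M=R.from_rotvec(np.ravel(s['rvec'])).as_matrix()
    W=(P-np.ravel(s['tvec']))@M; W[z==0]=np.nan
    return W
def save(s,n): cv2.imwrite('pics/'+n+'.png',s['frame'][:,:,::-1])
E
python3 - <<'E'
from h import *
s=monitor.get_state(); print(s)
for n in('top','scene'):
    p=snapshot(n); save(p,n+'0'); W=cloud(p)
    print(n,p['fx'],p['rvec'],p['tvec'])
    for t in('cradle','pad','rest','punch16_center','punch20_center','punch24_center','bottle_center','hammer'):
        for d in finder.masks_of(p,t)[:3]:
            Q=W[d['pixels']]; Q=Q[~np.isnan(Q[:,0])]
            if len(Q)==0: continue
            top=Q[Q[:,2]>np.percentile(Q[:,2],95)-.004]
            print(t,round(d['p'],2),d['extent'],'med',np.median(Q,0).round(3),'lo',np.percentile(Q,2,0).round(3),'hi',np.percentile(Q,98,0).round(3),'top',top.mean(0).round(4))
E
```

```text
pics
{'clock': 0.0, 'q': array([-1.27620596,  0.68999454, -0.19447518,  1.56634022,  0.15732212,
        0.90251227, -0.21510164]), 'qd': array([ 5.55530012e-04,  1.19446644e-05,  1.46630103e-03, -1.89750172e-03,
       -1.22603401e-04,  6.86673230e-04, -5.16545184e-04]), 'joint_torque': array([ 5.05433618e-04, -5.27567124e+01, -1.26710460e+00, -1.53426611e+01,
       -5.26208687e-02,  6.67436238e-03,  1.85271410e-04]), 'tool_pos': array([0.1610833 , 0.60334925, 0.30190338]), 'eef_rot': array([ 1.29993171e-01,  9.91514452e-01, -9.30985450e-04, -3.25017525e-05]), 'contact_force': array([ 1.29558541, -0.77630625,  0.18914283]), 'moment': array([-0.03310511, -0.00681262, -0.07018019]), 'opening': 1.000770223255414}
top 427.75230796031155 [ 2.21677774 -2.15726838  0.12325831] [-0.02009919  0.60432545  0.90951526]
cradle 0.79 [313.7, 222.4, 451.3, 300.3] med [ 0.498 -0.241  0.045] lo [ 0.429 -0.379  0.008] hi [ 0.566 -0.114  0.053] top [ 0.5004 -0.2569  0.0503]
pad 0.78 [145.2, 186.7, 187.1, 229.2] med [0.59  0.227 0.005] lo [ 0.553  0.191 -0.   ] hi [0.635 0.273 0.013] top [0.5926 0.2287
[... 2300 characters left out ...]
1.2] med [0.445 0.21  0.006] lo [0.411 0.136 0.002] hi [0.469 0.276 0.01 ] top [0.4423 0.2102 0.0066]
punch20_center 0.55 [152.1, 112.7, 274.8, 166.8] med [ 0.511 -0.226  0.034] lo [ 0.43  -0.366  0.004] hi [ 0.575 -0.108  0.052] top [ 0.5016 -0.2507  0.0499]
punch24_center 0.69 [356.8, 238.8, 369.5, 272.9] med [0.606 0.243 0.057] lo [0.589 0.231 0.011] hi [0.61  0.251 0.083] top [0.5994 0.2401 0.0812]
bottle_center 0.89 [242.8, 258.6, 272.4, 308.8] med [0.77  0.136 0.064] lo [0.744 0.109 0.009] hi [0.785 0.151 0.101] top [0.7603 0.1263 0.0998]
hammer 0.64 [132.3, 193.9, 231.7, 265.8] med [ 0.742 -0.066  0.023] lo [ 0.7   -0.231  0.005] hi [ 0.781 -0.001  0.028] top [ 0.7368 -0.0783  0.0252]
```

```bash
python3 - <<'E'
from h import *
a=cv2.imread('pics/top0.png')
b=cv2.resize(a[180:310,130:220],None,fx=4,fy=4,interpolation=cv2.INTER_CUBIC)
c=cv2.resize(a[210:310,305:460],None,fx=2.8,fy=2.8,interpolation=cv2.INTER_CUBIC)
o=np.zeros((520,800,3),np.uint8);o[:520,:360]=b;o[:280,366:800]=c[:280,:434]
cv2.imwrite('pics/c1.png',o)
p=snapshot('top');W=cloud(p)
m=(abs(W[...,2]-.050)<.006)&(W[...,1]<-.09)&(W[...,0]<.6)&(W[...,0]>.4)
m=m.astype(np.uint8); r=cv2.minAreaRect(W[m>0][:,:2].astype(np.float32)); print('plate',r,cv2.boxPoints(r))
hole=(W[...,2]<.044)&cv2.morphologyEx(m,cv2.MORPH_CLOSE,np.ones((15,15))).astype(bool)
n,l,st,ce=cv2.connectedComponentsWithStats(hole.astype(np.uint8))
for i in range(1,n):
  if st[i,4]>3: print(st[i],ce[i],W[l==i].mean(0).round(4))
for n in('top','scene'):
  p=snapshot(n);W=cloud(p)
  for x,y in((.598,.239),(.437,.248),(.443,.155)):
    q=W[(abs(W[...,2]-.081)<.003)&(np.hypot(W[...,0]-x,W[...,1]-y)<.03)]
    (c,d,an)=cv2.minAreaRect(q[:,:2].astype(np.float32)); print(n,len(q),np.round(c,4),np.round(d,4),(np.ptp(q[:,0])).round(4),(np.ptp(q[:,1])).round(4))
E
```

```text
plate ((0.49926507472991943, -0.25297340750694275), (0.05655423924326897, 0.2330998033285141), 18.596763610839844) [[ 0.43529597 -0.15152672]
 [ 0.5096328  -0.37245557]
 [ 0.5632342  -0.3544201 ]
 [ 0.48889732 -0.13349125]]
[423 245   5   6  25] [424.88 247.44] [ 0.5256 -0.3381  0.0319]
[403 249   8   9  46] [406.41304348 253.10869565] [ 0.5122 -0.2992  0.027 ]
[384 254  10  10  73] [388.09589041 258.80821918] [ 0.4988 -0.2595  0.0251]
[364 259  11  12 104] [369.25       264.75961538] [ 0.4847 -0.2189  0.0223]
[345 264  13  14 144] [350.76388889 270.54166667] [ 0.4712 -0.1785  0.0215]
top 96 [0.5976 0.2377] [0.0209 0.0228] 0.0209 0.0228
top 48 [0.4362 0.2474] [0.0141 0.0147] 0.0142 0.0147
top 68 [0.4425 0.1513] [0.0182 0.0185] 0.0182 0.0185
scene 116 [0.5985 0.2391] [0.0225 0.0231] 0.0237 0.0227
scene 43 [0.4371 0.2485] [0.0158 0.0152] 0.0187 0.0145
scene 58 [0.4436 0.154 ] [0.0192 0.0186] 0.022 0.0188
```

View pics/c1.png

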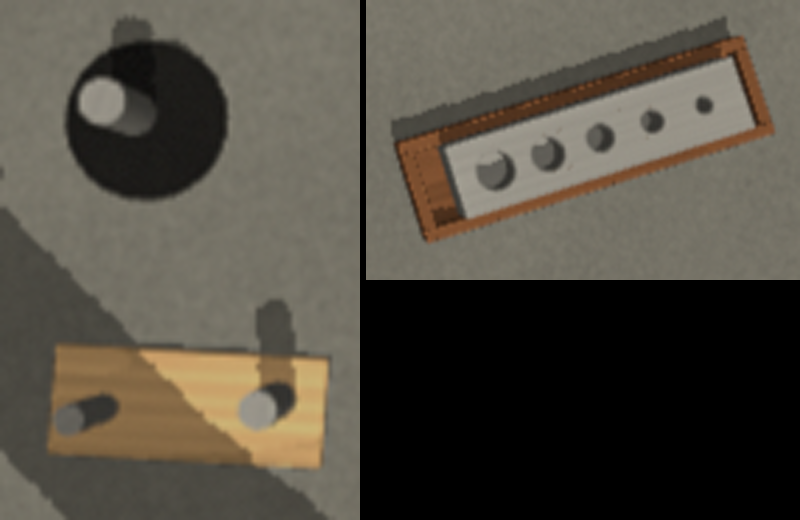

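View pics/scene0.png

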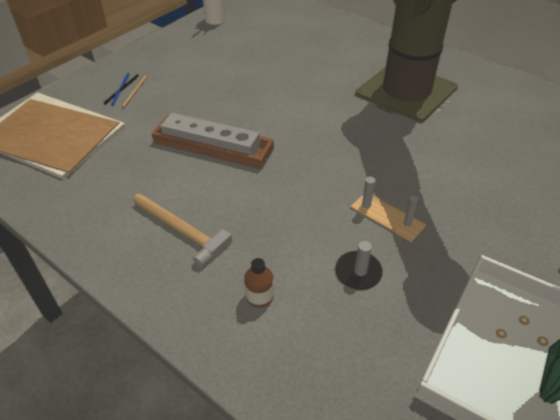

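Pictures: in top0, the pad (≈166,208 px) carries the thickest punch (top disc ≈24 mm; the two on the rest measure ≈15 and ≈18.5 mm), so it is punch24. The row's big-hole end is at the left (+y); the 24 hole is at ≈(369,265). The scene view agrees, with a clear path.

```bash
cat >> h.py <<'E'
def plan(tgt,jaw,n,start=None):
    """n rows from measured pose to TCP position tgt, tool down, jaw (tool y) at angle jaw deg"""
    s=monitor.get_state(); p=np.array(s['tool_pos'] if start is None else start[0]); r=R.from_quat(s['eef_rot']) if start is None else start[1]
    a=np.radians(jaw); y=np.array([np.cos(a),np.sin(a),0]); z=np.array([0,0,-1.]); x=np.cross(y,z)
    g=R.from_matrix(np.stack([x,y,z],1)); rv=(r.inv()*g).as_rotvec(); st=R.from_rotvec(rv/n); out=[]
    for i in range(n):
        d=r.inv().apply((np.array(tgt)-p)/(n-i))*100; d=np.round(d,2); w=np.round(rv/n,3)
        out+=list(map(float,np.r_[d,w])); p=p+r.apply(d)/100; r=r*R.from_rotvec(w)
    for i in range(0,len(out),48): print(out[i:i+48])
    return p,r
E
python3 -c "
from h import *
plan([.598,.2385,.19],-15,13)"
```

```text
[-3.97, -1.85, 0.87, 0.0, -0.0, 0.121, -4.17, -1.36, 0.87, 0.0, -0.0, 0.121, -4.3, -0.84, 0.87, 0.0, -0.0, 0.121, -4.37, -0.32, 0.87, 0.0, -0.0, 0.121, -4.38, 0.21, 0.87, 0.0, -0.0, 0.121, -4.32, 0.74, 0.87, 0.0, -0.0, 0.121, -4.2, 1.25, 0.86, 0.0, -0.0, 0.121, -4.01, 1.75, 0.87, 0.0, -0.0, 0.121]
[-3.77, 2.22, 0.86, 0.0, -0.0, 0.121, -3.48, 2.66, 0.87, 0.0, -0.0, 0.121, -3.13, 3.06, 0.86, 0.0, -0.0, 0.121, -2.74, 3.42, 0.87, 0.0, -0.0, 0.121, -2.3, 3.73, 0.86, 0.0, -0.0, 0.121]
```

Request:
{"method": "carry_out", "body": {
  "motion": [-3.97,-1.85,0.87,0,0,0.121,-4.17,-1.36,0.87,0,0,0.121,-4.3,-0.84,0.87,0,0,0.121,-4.37,-0.32,0.87,0,0,0.121,-4.38,0.21,0.87,0,0,0.121,-4.32,0.74,0.87,0,0,0.121,-4.2,1.25,0.86,0,0,0.121,-4.01,1.75,0.87,0,0,0.121],
  "hand": 6
}}

```text
clock: 2.05
tool_pos: [0.4311, 0.3783, 0.2331]
eef_rot: [0.578, 0.816, 0.0, -0.0]
contact_force: [-0.1, -0.3, 0.6]
opening: 0.682
```

Request:
{"method": "carry_out", "body": {
  "motion": [-3.77,2.22,0.86,0,0,0.121,-3.48,2.66,0.87,0,0,0.121,-3.13,3.06,0.86,0,0,0.121,-2.74,3.42,0.87,0,0,0.121,-2.3,3.73,0.86,0,0,0.121,0,0,0,0,0,0,0,0,0,0,0,0]
}}

```text
clock: 2.92
tool_pos: [0.5973, 0.2394, 0.1898]
eef_rot: [0.793, 0.609, -0.0, -0.001]
contact_force: [-0.4, -0.3, -0.2]
opening: 0.683
```

```bash
cat >> h.py <<'E'
def wcloud(s,st):
    h,w=s['range_z'].shape; v,u=np.mgrid[:h,:w]; z=s['range_z']
    dx,dy=(u-s['cx'])/s['fx'],(v-s['cy'])/s['fy']; th=np.hypot(dx,dy)+1e-9
    k=np.tan(np.minimum(th,1.5))/th
    P=np.stack([dx*k*z,dy*k*z,z],-1); H=np.array(s['hand_eye'])
    T=P@H[:3,:3].T+H[:3,3]
    W=R.from_quat(st['eef_rot']).apply(T.reshape(-1,3)).reshape(T.shape)+st['tool_pos']
    W[z==0]=np.nan; return W
E
python3 - <<'E'
from h import *
st=monitor.get_state();p=snapshot('wrist');save(p,'w1');W=wcloud(p,st)
print(st['clock'],st['tool_pos'],st['eef_rot'],st['contact_force'],st['opening'],p['hand_eye'],p['fx'],p['cx'])
q=W[(abs(W[...,2]-.081)<.005)&(np.hypot(W[...,0]-.598,W[...,1]-.239)<.03)]
print(len(q),cv2.minAreaRect(q[:,:2].astype(np.float32)),q.mean(0))
q=W[(abs(W[...,2]-.04)<.02)&(np.hypot(W[...,0]-.598,W[...,1]-.239)<.03)]
print(len(q),q.mean(0) if len(q) else 0)
E
```

```text
2.925 [0.59734548 0.23940695 0.18983438] [ 7.93292403e-01  6.08840386e-01 -1.24091836e-04 -7.29735960e-04] [-0.42953482 -0.27461291 -0.23681568] 0.6833407936593897 [[-1.25665313e-03 -9.49516917e-01 -3.13713317e-01  8.19629779e-02]
 [ 9.99999200e-01 -1.23776884e-03 -2.59375865e-04  5.84273886e-04]
 [-1.42022799e-04 -3.13713393e-01  9.49517713e-01 -8.30000878e-02]
 [ 0.00000000e+00  0.00000000e+00  0.00000000e+00  1.00000000e+00]] 325.19226210127806 276.1916628899527
1063 ((0.5979796051979065, 0.23962590098381042), (0.02313738316297531, 0.023326382040977478), 63.68979263305664) [0.59829853 0.24059352 0.08166251]
453 [0.60043153 0.24828153 0.04174144]
```

View pics/w1.png

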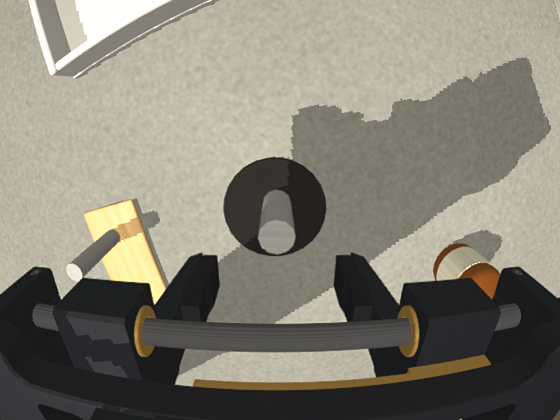

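The punch top sits at (277,238), centred between the fingers (≈205 and 350); the bottle and rest are clear. Descending to grasp.

Request:
{"method": "carry_out", "body": {
  "motion": [0,0,2,0,0,0,0,0,2,0,0,0,0,0,2,0,0,0,0,0,1.5,0,0,0,0,0,0.7,0,0,0,0,0,0,0,0,0]
}}

```text
clock: 3.72
tool_pos: [0.5979, 0.2384, 0.1075]
eef_rot: [0.794, 0.608, -0.0, -0.0]
contact_force: [-0.5, 0.5, -1.0]
opening: 0.679
```

Request:
{"method": "carry_out", "body": {
  "motion": [0,0,0,0,0,0,0,0,0,0,0,0,0,0,0,0,0,0,0,0,0,0,0,0,0,0,0,0,0,0,0,0,0,0,0,0],
  "hand": 1.5,
  "grip_force": 25
}}

```text
clock: 4.47
tool_pos: [0.5979, 0.2387, 0.1082]
eef_rot: [0.794, 0.608, -0.0, -0.0]
contact_force: [-0.8, -0.2, 3.5]
opening: 0.262
```

Request:
{"method": "carry_out", "body": {
  "motion": [0,0,-1,0,0,0,0,0,-3,0,0,0,0,0,-4,0,0,0,0,0,-2,0,0,0,0,0,0,0,0,0]
}}

```text
clock: 5.1
tool_pos: [0.5989, 0.2386, 0.2097]
eef_rot: [0.794, 0.608, 0.002, 0.001]
contact_force: [0.4, 0.5, -2.8]
opening: 0.264
```

```bash
python3 - <<'E'
from h import *
st=monitor.get_state(); print(st['clock'],st['tool_pos'],st['eef_rot'],st['contact_force'],st['moment'],st['opening']*88)
u=np.array([-.3189,.9478]); t=np.array([.4993,-.2530])+.042*u; print(t)
plan([t[0],t[1],.215],-71.4,12)
E
```

```text
5.1 [0.59889343 0.23859966 0.20968913] [7.93792190e-01 6.08186530e-01 1.67872789e-03 5.34571472e-04] [ 0.35362908  0.49941567 -2.76458618] [-0.04757608  0.08320148 -0.01330863] 23.229132460532654
[ 0.4859062 -0.2131924]
[-3.88, 0.07, -0.05, 0.0, -0.0, 0.082, -3.86, 0.39, -0.05, 0.0, -0.0, 0.082, -3.82, 0.7, -0.05, 0.0, -0.0, 0.082, -3.75, 1.01, -0.05, 0.0, -0.0, 0.082, -3.65, 1.32, -0.05, 0.0, -0.0, 0.082, -3.53, 1.61, -0.05, 0.0, -0.0, 0.082, -3.39, 1.9, -0.05, 0.0, -0.0, 0.082, -3.22, 2.17, -0.05, 0.0, -0.0, 0.082]
[-3.03, 2.42, -0.06, 0.0, -0.0, 0.082, -2.82, 2.66, -0.05, 0.0, -0.0, 0.082, -2.59, 2.88, -0.06, 0.0, -0.0, 0.082, -2.35, 3.09, -0.05, 0.0, -0.0, 0.082]
```

Request:
{"method": "carry_out", "body": {
  "motion": [-3.88,0.07,-0.05,0,0,0.082,-3.86,0.39,-0.05,0,0,0.082,-3.82,0.7,-0.05,0,0,0.082,-3.75,1.01,-0.05,0,0,0.082,-3.65,1.32,-0.05,0,0,0.082,-3.53,1.61,-0.05,0,0,0.082,-3.39,1.9,-0.05,0,0,0.082,-3.22,2.17,-0.05,0,0,0.082]
}}

```text
clock: 6.1
tool_pos: [0.5217, -0.0639, 0.2109]
eef_rot: [0.948, 0.319, -0.001, -0.0]
contact_force: [1.0, 1.1, -3.6]
opening: 0.263
```

Request:
{"method": "carry_out", "body": {
  "motion": [-3.03,2.42,-0.06,0,0,0.082,-2.82,2.66,-0.05,0,0,0.082,-2.59,2.88,-0.06,0,0,0.082,-2.35,3.09,-0.05,0,0,0.082,0,0,0,0,0,0,0,0,0,0,0,0]
}}

```text
clock: 6.85
tool_pos: [0.4848, -0.2125, 0.2133]
eef_rot: [0.987, 0.162, -0.001, -0.001]
contact_force: [0.3, -0.8, -3.0]
opening: 0.264
```

```bash
cat > look.py <<'E'
from h import *
import sys
st=monitor.get_state();p=snapshot('wrist');W=wcloud(p,st)
print(st['clock'],st['tool_pos'],st['eef_rot'],st['contact_force'],st['opening'])
save(p,sys.argv[1])
m=(abs(W[...,2]-.050)<.006)&(W[...,1]<-.09)&(W[...,0]<.6)&(W[...,0]>.4)
r=cv2.minAreaRect(W[m][:,:2].astype(np.float32)); print('plate',r)
cam=st['tool_pos']+R.from_quat(st['eef_rot']).apply(np.array(p['hand_eye'])[:3,3])
hole=(W[...,2]<.045)&cv2.morphologyEx(m.astype(np.uint8),cv2.MORPH_CLOSE,np.ones((41,41))).astype(bool)
n,l,s,ce=cv2.connectedComponentsWithStats(hole.astype(np.uint8))
for i in range(1,n):
  if s[i,4]>60:
    Q=W[l==i]; Q=cam+(Q-cam)*((.050-cam[2])/(Q[:,2]-cam[2]))[:,None]  # onto plate top
    (c,d),rad=cv2.minEnclosingCircle(Q[:,:2].astype(np.float32)); print(s[i],'circle',round(c,4),round(d,4),'diam',round(2*rad,4))
q=W[(W[...,2]>.09)&(np.hypot(*(W[...,:2]-st['tool_pos'][:2]).transpose(2,0,1))<.03)&(W[...,2]<st['tool_pos'][2]-.02)]
print('punch z',np.percentile(q[:,2],[1,50,99]) if len(q) else 0)
E
python3 look.py w2
```

```text
6.85 [ 0.48483025 -0.21246422  0.2132865 ] [ 9.86864371e-01  1.61547145e-01 -7.02804982e-04 -8.59788045e-04] [ 0.31388226 -0.8052977  -2.9866774 ] 0.2643550507948408
plate ((0.5004023313522339, -0.251670241355896), (0.056959036737680435, 0.23333020508289337), 18.59827995300293)
[208 191  35  32 864] circle 0.4745 -0.1723 diam 0.0289
[262 193  31  28 678] circle 0.4873 -0.212 diam 0.0247
[316 195  25  24 457] circle 0.5004 -0.2508 diam 0.0212
[369 198  18  18 249] circle 0.5137 -0.2903 diam 0.016
[417 200  12  13 115] circle 0.5278 -0.3293 diam 0.0123
punch z [0.11694034 0.17580724 0.19266315]
```

View pics/w2.png

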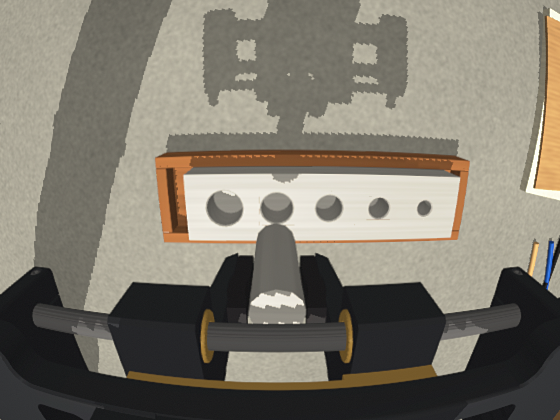

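The holes show clearly: 28 mm (224,207), 24 mm (277,207), 20 mm (329,207), with diameters matching. The 24 hole is at about (0.4873, -0.2115). Moving closer above it.

Request:
{"method": "carry_out", "body": {
  "motion": [0.15,0,2,0,0,0,0.12,0,2,0,0,0,0,0,1.2,0,0,0,0,0,0,0,0,0,0,0,0,0,0,0]
}}

```text
clock: 7.52
tool_pos: [0.4881, -0.2124, 0.1626]
eef_rot: [0.987, 0.161, 0.0, 0.0]
contact_force: [-0.1, -0.2, -2.9]
opening: 0.261
```

```bash
cat > axis.py <<'E'
from h import *
from scipy.optimize import least_squares
def axis():
  st=monitor.get_state();p=snapshot('wrist');W=wcloud(p,st);t=st['tool_pos']
  for dz in(.070,.080,.09,.098):
    q=W[(abs(W[...,2]-(t[2]-dz))<.004)&(np.hypot(W[...,0]-t[0],W[...,1]-t[1])<.025)]
    if len(q)<20: print(dz,len(q));continue
    f=least_squares(lambda c:np.hypot(q[:,0]-c[0],q[:,1]-c[1])-.012,t[:2]+.001,loss='soft_l1',f_scale=.001)
    e=R.from_quat(st['eef_rot']).inv().apply(np.r_[f.x-t[:2],0])
    print('below TCP',dz,len(q),'axis',f.x.round(4),'rel tool xy mm',(e[:2]*1000).round(1),'rms',np.sqrt(np.mean(f.fun**2)).round(4))
axis()
E
python3 look.py w3; python3 axis.py
```

```text
7.525 [ 0.48805163 -0.21235617  0.16262062] [9.86888530e-01 1.61402866e-01 3.34120252e-04 1.79380083e-04] [-0.06611437 -0.2187835  -2.91322094] 0.26089429625771127
plate ((0.5003454089164734, -0.2518654763698578), (0.05717082321643829, 0.23322680592536926), 18.603727340698242)
[ 192  215   41   39 1222] circle 0.4745 -0.1719 diam 0.0287
[256 219  38  18 183] circle 0.4894 -0.2108 diam 0.0244
[322 221  31  27 630] circle 0.5006 -0.2506 diam 0.0206
[386 224  21  20 319] circle 0.5139 -0.2902 diam 0.0159
[441 225  13  15 125] circle 0.5273 -0.3284 diam 0.0123
punch z [0.09242794 0.12738831 0.1419773 ]
below TCP 0.07 270 axis [ 0.4892 -0.212 ] rel tool xy mm [ 1.2 -0.1] rms 0.0003
below TCP 0.08 212 axis [ 0.489 -0.212] rel tool xy mm [ 1.  -0.2] rms 0.0003
below TCP 0.09 193 axis [ 0.4888 -0.2119] rel tool xy mm [ 0.8 -0.3] rms 0.0002
below TCP 0.098 131 axis [ 0.4887 -0.2119] rel tool xy mm [ 0.7 -0.4] rms 0.0003
```

View pics/w3.png

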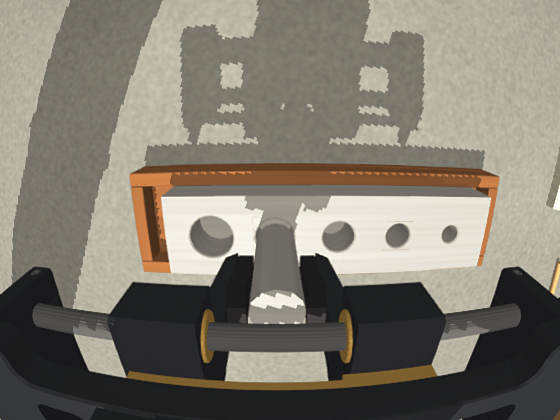

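Foot and hole rim line up near (277,225); the foot is about 1 mm off in x and in y. Correcting and lowering gently.

Request:
{"method": "carry_out", "body": {
  "motion": [-0.09,-0.1,0.4,0,0,0,0,0,0.3,0,0,0,0,0,0.2,0,0,0,0,0,0.1,0,0,0,0,0,0.1,0,0,0,0,0,0.1,0,0,0]
}}

```text
clock: 8.38
tool_pos: [0.4865, -0.2119, 0.1502]
eef_rot: [0.987, 0.161, 0.0, 0.0]
contact_force: [0.1, -0.1, -3.7]
opening: 0.266
```

Request:
{"method": "carry_out", "body": {
  "motion": [0,0,0.1,0,0,0,0,0,0.1,0,0,0,0,0,0.1,0,0,0,0,0,0,0,0,0]
}}

```text
clock: 8.88
tool_pos: [0.4865, -0.2119, 0.1471]
eef_rot: [0.987, 0.161, -0.0, 0.0]
contact_force: [-0.1, -1.1, -3.2]
opening: 0.26
```

Foot is about 5 mm below the plate's top with no force, so it is in the hole. Continuing down.

Request:
{"method": "carry_out", "body": {
  "motion": [0,0,0.15,0,0,0,0,0,0.15,0,0,0,0,0,0.15,0,0,0,0,0,0.15,0,0,0,0,0,0,0,0,0]
}}

```text
clock: 9.5
tool_pos: [0.4865, -0.2118, 0.141]
eef_rot: [0.987, 0.161, -0.0, -0.0]
contact_force: [-1.1, -1.3, -2.9]
opening: 0.265
```

```bash
python3 axis.py; python3 -c "
from h import *
print(monitor.get_state()['contact_force'],monitor.get_state()['moment'])"
```

```text
below TCP 0.07 259 axis [ 0.4874 -0.2113] rel tool xy mm [ 1.  -0.1] rms 0.0003
below TCP 0.08 205 axis [ 0.4872 -0.2113] rel tool xy mm [ 0.8 -0.2] rms 0.0003
below TCP 0.09 2340 axis [ 0.4939 -0.2093] rel tool xy mm [7.8 0. ] rms 0.006
0.098 18
[-0.12105961 -1.44793561 -4.01796496] [-0.33250694  0.31893788 -0.00284527]
```

Freely going in (no upward force). On to near the floor.

Request:
{"method": "carry_out", "body": {
  "motion": [0,0,0.15,0,0,0,0,0,0.15,0,0,0,0,0,0.15,0,0,0,0,0,0.15,0,0,0,0,0,0.15,0,0,0,0,0,0.15,0,0,0,0,0,0.15,0,0,0,0,0,0,0,0,0]
}}

```text
clock: 10.55
tool_pos: [0.4865, -0.2118, 0.1305]
eef_rot: [0.987, 0.161, -0.0, -0.0]
contact_force: [-0.8, -1.7, -4.2]
opening: 0.265
```

Request:
{"method": "carry_out", "body": {
  "motion": [0,0,0.15,0,0,0,0,0,0.15,0,0,0,0,0,0.15,0,0,0,0,0,0.15,0,0,0,0,0,0.15,0,0,0,0,0,0.1,0,0,0,0,0,0,0,0,0]
}}

```text
clock: 11.42
tool_pos: [0.4865, -0.2118, 0.122]
eef_rot: [0.987, 0.161, -0.0, -0.0]
contact_force: [-0.7, -2.2, -4.8]
opening: 0.264
```

Request:
{"method": "carry_out", "body": {
  "motion": [0,0,0.05,0,0,0,0,0,0.05,0,0,0,0,0,0.05,0,0,0,0,0,0,0,0,0]
}}

```text
clock: 11.92
tool_pos: [0.4865, -0.2118, 0.1207]
eef_rot: [0.987, 0.161, -0.0, -0.0]
contact_force: [-1.7, -2.5, -2.0]
opening: 0.261
```

Request:
{"method": "carry_out", "body": {
  "motion": [0,0,0.05,0,0,0,0,0,0,0,0,0]
}}

```text
clock: 12.18
tool_pos: [0.4865, -0.2118, 0.1203]
eef_rot: [0.987, 0.161, 0.0, -0.0]
contact_force: [-2.2, -2.1, -0.6]
opening: 0.266
```

Request:
{"method": "carry_out", "body": {
  "motion": [0,0,0.05,0,0,0,0,0,0.05,0,0,0,0,0,0,0,0,0]
}}

```text
clock: 12.55
tool_pos: [0.4865, -0.2118, 0.1201]
eef_rot: [0.987, 0.161, 0.0, -0.0]
contact_force: [-3.1, -1.2, 9.2]
opening: 0.264
```

On the floor at the predicted height (TCP z 0.120), 9 N. Easing off, releasing, retreating.

Request:
{"method": "carry_out", "body": {
  "motion": [0,0,-0.08,0,0,0,0,0,0,0,0,0],
  "grip_force": 5
}}

```text
clock: 12.8
tool_pos: [0.4867, -0.2116, 0.1201]
eef_rot: [0.987, 0.161, 0.0, -0.0]
contact_force: [-2.5, -0.3, 2.6]
opening: 0.272
```

Request:
{"method": "carry_out", "body": {
  "motion": [0,0,0,0,0,0,0,0,0,0,0,0,0,0,0,0,0,0,0,0,0,0,0,0,0,0,0,0,0,0],
  "hand": 6
}}

```text
clock: 13.42
tool_pos: [0.4866, -0.2117, 0.12]
eef_rot: [0.987, 0.161, 0.0, -0.0]
contact_force: [0.8, 0.5, -0.3]
opening: 0.679
```

Request:
{"method": "carry_out", "body": {
  "motion": [0,0,-0.5,0,0,0,0,0,-1,0,0,0,0,0,-3,0,0,0,0,0,-4,0,0,0,0,0,-3,0,0,0,0,0,0,0,0,0,0,0,0,0,0,0]
}}

```text
clock: 14.3
tool_pos: [0.4863, -0.2114, 0.2348]
eef_rot: [0.987, 0.161, -0.0, -0.0]
contact_force: [-0.8, -1.0, -0.6]
opening: 0.679
```

```bash
python3 - <<'E'
from h import *
st=monitor.get_state();p=snapshot('wrist');save(p,'w4');W=wcloud(p,st)
print(st['clock'],st['tool_pos'],st['contact_force'])
V=cloud(snapshot('scene'))
for C in(W,V):
  for x,y in((.4875,-.2115),(.437,.248),(.443,.154)):
    q=C[(C[...,2]>.06)&(C[...,2]<.12)&(np.hypot(C[...,0]-x,C[...,1]-y)<.025)]
    if len(q)<10: print(len(q));continue
    z=np.percentile(q[:,2],95); k=q[q[:,2]>z-.004]; print('top z',np.percentile(q[:,2],[50,95]).round(4),'c',cv2.minAreaRect(k[:,:2].astype(np.float32))[0])
E
```

```text
14.3 [ 0.48625942 -0.21137363  0.23475575] [-0.82010725 -1.0425846  -0.55584813]
top z [0.0937 0.0951] c (0.4868702292442322, -0.2113783359527588)
0
0
top z [0.0838 0.0948] c (0.4874994158744812, -0.2103634476661682)
top z [0.0764 0.0824] c (0.4370804727077484, 0.2484506368637085)
top z [0.0779 0.0826] c (0.4431702494621277, 0.15406857430934906)
```

View pics/w4.png

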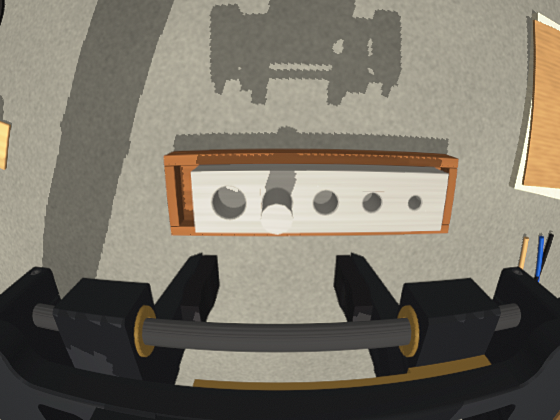

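The punch stands upright in the 24 hole (277,215), second from the big end. Its top is at about 0.094 m (43 mm proud puts it at 0.093), and the gripper is clear.

```bash
python3 -c "
from h import *
print(workorder.finish_job())"
```

```text
the job is handed in; nothing more can be done
None
```

The 24 mm punch that stood on the pad is now fully home in the 24 mm hole of the die plate, and the job is handed in at about 14 s of the 48 s allowed.

- **Insertion:** The wrist camera located the hole well enough that no sliding search was needed, and the punch went straight in. The tool stopped at the floor height I had worked out. The highest upward push I read was 9 N at that point. I eased off before letting go and drew the gripper clear.
- **Last checks:**
  - The punch's top read 94–95 mm above the bench, against 93 mm expected for fully home. That is within the 2 mm calibration.
  - Its axis agreed with the hole to about 1 mm in both the wrist and scene cameras.
  - The two punches on the rest were within about 1 mm of where they started.
- **Not checked:** I did not re-measure the bottle and hammer at the end. The arm's path never came near them.

None of the last checks failed or disagreed. One punch-axis reading during lowering was unusable because the plate had come into view, so I ignored it.

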